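# Bar the punch carrier and lift it off the bench block

## Task

Lay the long aluminium bar across the two notched posts of the wooden punch carrier, so that it sits down in both notches over the three punches, roughly centred, and let go of it. Then take the carrier by its handle, lift it straight and level off the steel block with bar and punches in place, and finish while still holding it in the air, steady and level, at least 10 cm above the block. Leave everything else on the bench where it is.

Things in the scene. Friction and masses are not known exactly. Their poses are not given: they have to be found in the camera images.
- bar: loose flat aluminium bar, 190 long x 20 wide x 8 mm high, about 80 g, lying on the bench to the left or right of the carrier. Origin: centre of its underside; x along its length, z up. Either end may go either way. The shorter bar is another thing
- carrier: loose wooden tool carrier standing level on the steel block, 0.45 to 0.65 kg unloaded. Origin: at the base's underside, below the handle's centre; z up, y along the handle, x from handle to the row of 3 punches (a 40 mm high strip at x = 66 mm). Base 14 mm thick, x -80 to 88, y -100 to 100 mm. A small steel cube in the base (x = -52, top at z = 42 mm) roughly balances the load about the handle
- carrier_seat (a point): where the bar's underside centre belongs: midway between two posts, level with the notch floors (carrier x 66, y 0, z 80 mm). Carrier axes. The posts stand at carrier y = -82 and 82 mm, 16 mm thick in y, 50 wide in x; each has an open-topped notch along y, 25 mm wide at its floor, straight for 7 mm, then flaring to 41 mm wide at the top, 18 mm above the floor
- carrier_handle (a point): centre of the carrier's handle (carrier x 0, y 0, z 118 mm), carrier axes: a level wooden rail 14 mm thick (x), 120 long (y), 26 high, top 131 mm above the carrier's underside, on two 14 mm uprights at y = -53 and 53 mm, open beneath
- block: fixed flat steel bench block, 120 (x) x 140 (y) x 20 mm high, under the carrier, which overhangs it. Origin: centre of its underside, on the bench
- punch0: loose steel doming punch, 35 g, standing in the carrier's hole at the -y end of the row: shank 11 mm, ball head 18 mm, 57 mm tall; its top stands 75 mm above the carrier's underside, 5 mm under the seated bar. Origin: foot of its shank
- punch1: loose steel doming punch, 35 g, standing in the carrier's hole at the middle of the row: shank 11 mm, ball head 18 mm, 57 mm tall; its top stands 75 mm above the carrier's underside, 5 mm under the seated bar. Origin: foot of its shank
- punch2: loose steel doming punch, 35 g, standing in the carrier's hole at the +y end of the row: shank 11 mm, ball head 18 mm, 57 mm tall; its top stands 75 mm above the carrier's underside, 5 mm under the seated bar. Origin: foot of its shank
- offcut: loose aluminium offcut, 110 x 20 x 8 mm, too short to bridge the posts; lies on the side of the bench where the bar is not. Origin: centre of underside
- pot: bystander: dark steel pot of punches, 72 mm across, about 135 mm tall in all, at the far side. Origin: centre of underside
- cube: bystander: 50 mm dark steel doming cube at the far side. Origin: centre of underside
- bottle: bystander: yellow bottle with white cap, 52 mm across, 140 mm tall, at the far side. Origin: centre of underside
- hammer: bystander: hammer lying at the left. Origin: on the bench under it
- file: bystander: steel file with wooden handle, about 245 mm long, lying at the right. Origin: on the bench under it
- sizer: bystander: plywood block with three holes, 60 x 90 x 30 mm, at the far right. Origin: centre of underside
- collar: bystander: brass collar, 32 mm across, 16 mm high, at the far left. Origin: centre of underside
Not all that is in view belongs to the job. What is shaped like the bar but purple is not meant.

How it is judged:
By the outcome, as a careful person would: the job done as asked, in the order asked, and still so for the second after the job is handed in, while the arm keeps its last pose, push and grip.
It also fails if it takes over 51 s, if anything falls off the work surface, if the arm or the gripper's body presses on something with over 40 N, if the wrist force passes 120 N, or if a joint passes its speed limit or range.

## Robot

A 6-joint arm with a two-finger parallel gripper is mounted at the origin on the work surface. World frame = base frame: x ahead of the robot, y to its left, z up, the work surface at z = 0. Lengths are in m, angles in rad, forces in N, time in s.
With the tool pointing down it reaches from about 0.375 to 0.9 m from the base axis. Payload 3.1 kg.
Tool frame: the origin (TCP) lies between the finger pads, 19 mm behind the fingertips; this is the grasp point; z points along the fingers, y is the line along which they close (so a half turn about z gives the same grasp; the last joint's range is limited). The gripper opens to 85 mm and grips with 20 to 120 N. Pads are 22 mm wide; open, the fingers measure 114 mm over their backs; the gripper's body (76 mm by 85 mm) begins 54 mm behind the grasp point. The pads swing forward as they close: fully open they stand 13 mm farther back than shut.
Start: joints at [-1.448, 0.527, 1.433, -0, 1.181, -0.178], TCP at [0.185, -0.597, 0.25] pointing down, gripper open.
Joint ranges: [-3.08, 3.08], [-0.75, 2.2], [0.22, 2.44], [-1.43, 4.57], [0, 2.65], [-2.85, 2.85]. Speed limits (rad/s): [2.79, 2.79, 3.14, 3.14, 3.14, 3.14].

## Interface

Orientations are given as a 3x3 rotation matrix whose columns are the frame's x, y, z axes.
In Python, from plant import get_obs, grab_frame, calibration, close_job, search_frame, pinpoint gives the robot as it stands.
- The arm moves only by the shell command python3 -m inch 'ROWS' [OPENING] [FORCE]. ROWS is JSON, one flat list of numbers, 6 for each row, row after row: the shift along the tool's x, y, z scaled (see below), then the turn, a rotation vector about the tool's x, y, z scaled (see below). In form: [dx, dy, dz, ax, ay, az, dx, dy, dz, ax, ay, az, ...]. A call has 1 to 8 rows; each row shifts and turns the commanded pose from where the row before left it, along the tool's axes as they then stand; what a row does not reach is not made up. The controller multiplies each number of a shift by 200 mm and each number of a turn by pi/2 rad. A row lasts 1/12 s, in which the tool goes at most 41.7 mm and 7.16 degrees, less where a joint would pass 70% of its speed; a pose out of reach is approached as far as the arm can. A call with a number of a shift or a turn outside -1 to 1 is refused whole. A call with a gripper value outside its range is refused whole. OPENING is the opening, from -1 (shut) to 1 (fully open), set as the call begins (- or left out, the last holds). The fingers move at their own pace and stop on an object; FORCE is the grip in N (left out, the last holds). Time passes only in rows, so rows that do not move let the fingers close. It gives the time, the measured TCP pose, the force, the opening and the grip force at its end, in the units of the state.
- get_obs(): the state, without advancing time (a new reading comes with each control period).
- grab_frame(name): name is "scene" or "top" or "wrist"; returns (picture, depth): 420x560x3 uint8, red, green, blue; 420x560 float32, m along the optical axis (not along the pixel's ray), 0 where there is no reading.
- calibration(name): a dict with "fx", "fy", "cx", "cy" (pixels), "world_to_cam" (4x4, takes a point from world to camera coordinates). Camera axes: x right, y up, looking along -z (the intrinsics and any distortion apply to the point x, -y, -z); pixel columns grow to the right and rows downward; lengths in m; the calibration is good to about 2 mm. A picture is of the moment at which its call begins: read the wrist's pose just before it. calibration takes no time and is no camera call; for the wrist camera it gives the pose at the moment of the call.
- close_job(): hands the job in; it is judged then, once.
Trained networks look in the newest picture that a camera, given by its name, has taken for a name from the list of things; names that differ only in an ending like _2 or _b are one class to them, and where a whole thing is asked for, a point or a joint stands for the part that bears it (a point fixed in the world has none). Each returns a list of dicts, best first, with "p" (0 to 1); they miss things now and then, are a little off and sometimes report something else, mostly with a low value. They report only what shows in the picture. A call takes as long as a camera call. They do not tell look-alikes from the thing itself.
- search_frame(camera, name): "centre" ([x, y, z] in m, in world coordinates, good to about 4 mm: the middle of the surface that is visible of it).
- pinpoint(camera, name): "centre" ([x, y, z] in m, in world coordinates, good to about 4 mm: a listed point, or the origin of a listed thing).
The state is a dict: "time_s": time; "qpos": joint angles; "qvel": joint speeds; "joint_torque": joint torques, N m; "position": TCP position; "tcp_rot": TCP orientation; "ft_force": force on the tool from outside, world axes, zero at the start; "moment": the same for the moment, N m; "width": finger opening in m; "grasp_force": force on a finger pad.
Only numpy, scipy, OpenCV 4.12 (cv2) and the standard library are available. Lean on these libraries where they do the work, as an engineer would, in place of code of your own. Each camera call takes 0.05 s, during which the arm holds its last target. There are 200 camera calls.

## Working session

There is one attempt and no reset: what is moved stays moved. The work goes in short steps, Python scripts to look and compute and a shell command to move; the robot and the scene stay as the last step left them, time stands still between calls to the robot, and variables do not carry over. Pictures are saved under pics/ and viewed, at most 10 in all, crops included, and the job is handed in when it is done.

```bash
ls; mkdir -p pics; cat > h.py <<'E'
import numpy as np, cv2
from plant import *
def save(name, fn, crop=None, scale=1):
    im,d=grab_frame(name)
    out=im if crop is None else im[crop[1]:crop[3],crop[0]:crop[2]]
    out=cv2.resize(out,None,fx=scale,fy=scale,interpolation=cv2.INTER_CUBIC)
    cv2.imwrite('pics/'+fn,out[:,:,::-1]); return im,d
def pix(name,p):
    c=calibration(name); q=c["world_to_cam"]@np.r_[p,1]
    return np.round([c["fx"]*q[0]/-q[2]+c["cx"], c["fy"]*-q[1]/-q[2]+c["cy"]],1)
def cloud(name,d):
    c=calibration(name); v,u=np.mgrid[:d.shape[0],:d.shape[1]]
    P=np.stack([(u-c["cx"])/c["fx"]*d,-(v-c["cy"])/c["fy"]*d,-d,np.ones_like(d)],-1)
    return (P@np.linalg.inv(c["world_to_cam"]).T)[...,:3]
E
python3 - <<'E'
from h import *
im,d=save('top','top0.png'); np.save('top0.npy',d)
for n in ['bar','carrier','carrier_seat','carrier_handle','offcut','block','punch0','punch1','punch2']:
    for r in pinpoint('top',n)[:3]: print(n,np.round(r['centre'],4),round(r['p'],2),pix('top',r['centre']))
print({k:v for k,v in calibration('top').items()})
save('scene','scene0.png')
for n in ['bar','carrier_seat','carrier_handle']:
    for r in pinpoint('scene',n)[:3]: print(n,np.round(r['centre'],4),round(r['p'],2),pix('scene',r['centre']))
E
```

```text
pics
bar [ 5.392e-01  3.321e-01 -2.000e-04] 0.97 [163.6 218.5]
bar [0.3077 0.279  0.0026] 0.96 [177.1 297.2]
bar [ 0.6866  0.3382 -0.0011] 0.25 [164.4 170.7]
carrier [0.4944 0.0297 0.0198] 0.65 [263.7 234.8]
carrier [ 0.7637  0.1884 -0.003 ] 0.63 [214.5 147.8]
carrier_seat [0.5559 0.0388 0.1031] 0.83 [260.8 210.1]
offcut [0.556  0.0374 0.0382] 0.61 [261.5 213.3]
punch0 [0.5544 0.0345 0.0401] 0.59 [262.5 213.8]
punch0 [0.5465 0.0805 0.0367] 0.54 [246.8 216.3]
punch0 [0.5603 0.0008 0.0367] 0.47 [274.  212.2]
punch1 [0.5544 0.0345 0.0401] 0.59 [262.5 213.8]
punch1 [0.5465 0.0805 0.0367] 0.54 [246.8 216.3]
punch1 [0.5603 0.0008 0.0367] 0.47 [274.  212.2]
punch2 [0.5544 0.0345 0.0401] 0.59 [262.5 213.8]
punch2 [0.5465 0.0805 0.0367] 0.54 [246.8 216.3]
punch2 [0.5603 0.0008 0.0367] 0.47 [274.  212.2]
{'fx': 410.47551079098514, 'fy': 410.47551079098514, 'cx': 275.61853646717384, 'cy': 212.95155924089846, 'world_to_cam': array([[ 0.01843774, -0.99952134,  0.02484215, -0.0151895 ],
       [ 0.98986396,  0.02174771,  0.14034381, -0.55758468],
       [-0.14081689,  0.02200272,  0.98979113, -1.16632413],
       [ 0.        ,  0.        ,  0.        ,  1.        ]])}
bar [ 5.354e-01  3.294e-01 -5.000e-04] 0.68 [320.  175.9]
bar [ 3.088e-01  2.830e-01 -2.000e-04] 0.51 [257.  164.6]
carrier_seat [0.556  0.0367 0.0981] 0.74 [287.5 215.2]
carrier_handle [0.4892 0.026  0.1386] 0.88 [264.5 200.2]
```

View pics/top0.png

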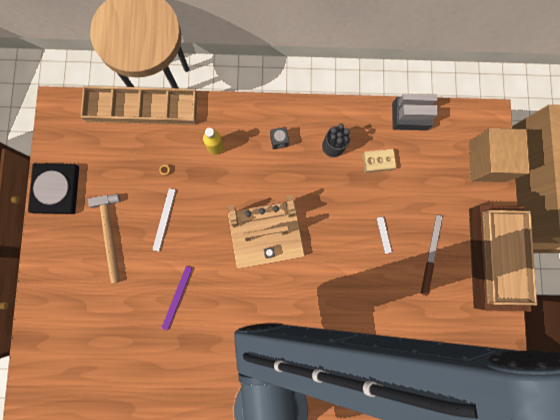

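View pics/scene0.png

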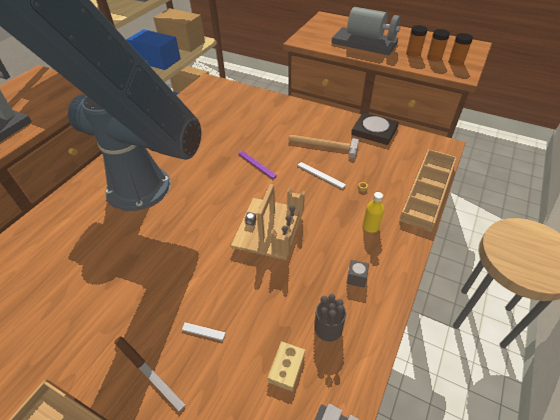

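Candidates for the bar, in top-view pixels:
- The long silver bar at (164,219), p 0.97. It is left of the carrier.
- The purple bar at (177,297), which is the look-alike.
- The short silver offcut at (384,235).

I choose (164,219). The carrier is at (265,233), with its punch row on the far side at (247–274,212).

```bash
cat >> h.py <<'E'
def fitbar(name,im,d,near,r=.14,zr=(-.01,.03)):
    P=cloud(name,d); hsv=cv2.cvtColor(im,cv2.COLOR_RGB2HSV)
    m=(hsv[...,1]<60)&(hsv[...,2]>130)&(np.hypot(P[...,0]-near[0],P[...,1]-near[1])<r)&(P[...,2]>zr[0])&(P[...,2]<zr[1])&(d>0)
    n,l,s,c=cv2.connectedComponentsWithStats(m.astype(np.uint8)); k=1+np.argmax(s[1:,4]); Q=P[l==k]
    (cx,cy),(w,h),a=cv2.minAreaRect(Q[:,:2].astype(np.float32)*1000)
    if w<h: a+=90; w,h=h,w
    return dict(c=np.round([cx,cy],1),L=round(w,1),W=round(h,1),yaw=round((a+90)%180-90,2),z=np.round(np.percentile(Q[:,2],[10,50,90])*1000,1))
def tool(dst,yawx):
    """shift in tool axes/200mm from current TCP to dst; turn about tool z (in pi/2 units) to bring tool x to yawx deg (mod 180)"""
    o=get_obs(); R=np.array(o['tcp_rot']); s=R.T@(np.array(dst)-o['position'])
    y=np.degrees(np.arctan2(R[1,0],R[0,0])); t=-((yawx-y+90)%180-90)
    print('pos',np.round(o['position'],4),'yawx',round(y,2),'shift/200mm',np.round(s/.2,4),'turn deg',round(t,2),'units',round(t/90,4),'q',np.round(o['qpos'],2),'t',o['time_s'])
E
python3 - <<'E'
from h import *
im=cv2.imread('pics/top0.png')[:,:,::-1]; d=np.load('top0.npy')
print(fitbar('top',im,d,(.539,.332)))
print(np.round(get_obs()['tcp_rot'],3).tolist())
tool([.539,.332,.25],-12)
c=calibration('wrist'); T=np.linalg.inv(c['world_to_cam']); print(np.round(T,3),c['fx'])
E
```

```text
{'c': array([536.5, 329.7]), 'L': 191.1, 'W': 21.6, 'yaw': -11.93, 'z': array([ 5. ,  8.6, 11.3])}
[[0.955, 0.296, 0.0], [0.296, -0.955, -0.0], [-0.0, 0.0, -1.0]]
pos [ 0.1852 -0.5969  0.2501] yawx 17.24 shift/200mm [ 3.0658e+00 -3.9119e+00 -2.0000e-04] turn deg 29.24 units 0.3248 q [-1.45  0.53  1.43 -0.    1.18 -0.18] t 0.7
[[ 0.296  0.92   0.258  0.25 ]
 [-0.955  0.285  0.079 -0.576]
 [-0.001 -0.27   0.963  0.374]
 [ 0.     0.     0.     1.   ]] 330.66415066322674
```

```bash
python3 -c "
from h import *
tool([.46,.03,.35],17.24)"
```

```text
pos [ 0.1852 -0.5969  0.2501] yawx 17.24 shift/200mm [ 2.2411 -2.5868 -0.5   ] turn deg -0.0 units -0.0 q [-1.45  0.53  1.43 -0.    1.18 -0.18] t 0.7
```

```bash
python3 -m inch '[0.05,-0.06,-0.07,0,0,0,0.1,-0.12,-0.07,0,0,0,0.12,-0.14,-0.06,0,0,0,0.12,-0.14,-0.06,0,0,0,0.12,-0.14,-0.06,0,0,0,0.12,-0.14,-0.06,0,0,0,0.12,-0.14,-0.06,0,0,0,0.12,-0.14,-0.06,0,0,0]'
python3 -m inch '[0.12,-0.14,0,0,0,0,0.12,-0.14,0,0,0,0,0.12,-0.14,0,0,0,0,0.12,-0.14,0,0,0,0,0.12,-0.14,0,0,0,0,0.12,-0.14,0,0,0,0,0.12,-0.14,0,0,0,0,0.12,-0.14,0,0,0,0]'
python3 -m inch '[0.12,-0.14,0,0,0,0,0.12,-0.14,0,0,0,0,0.1,-0.12,0,0,0,0,0.06,-0.07,0,0,0,0,0,0,0,0,0,0,0,0,0,0,0,0]'
python3 - <<'E'
from h import *
tool([.46,.03,.35],17.24)
im,d=save('wrist','w1.png'); np.savez('w1.npz',d=d,w=calibration('wrist')['world_to_cam'])
for n in ['carrier','carrier_seat','carrier_handle','punch1','bar']:
    for r in pinpoint('wrist',n)[:3]: print(n,np.round(r['centre'],4),round(r['p'],2),pix('wrist',r['centre']))
E
```

```text
time_s: 1.37
position: [0.2913, -0.3488, 0.3507]
tcp_rot: [[0.955, 0.296, 0.0], [0.296, -0.955, -0.0], [0.0, 0.0, -1.0]]
ft_force: [0.6, 0.1, 0.3]
width: 0.0855
grasp_force: 0.0
time_s: 2.03
position: [0.4083, -0.0779, 0.3504]
tcp_rot: [[0.955, 0.296, 0.001], [0.296, -0.955, -0.001], [0.001, 0.001, -1.0]]
ft_force: [0.8, -0.6, -0.1]
width: 0.0857
grasp_force: 0.0
time_s: 2.53
position: [0.4565, 0.0345, 0.35]
tcp_rot: [[0.954, 0.299, -0.0], [0.299, -0.954, -0.001], [-0.0, 0.0, -1.0]]
ft_force: [-0.2, 0.4, 0.1]
width: 0.0857
grasp_force: 0.0
pos [0.4565 0.0345 0.35  ] yawx 17.39 shift/200mm [0.0101 0.0266 0.    ] turn deg 0.15 units 0.0017 q [-0.17  0.18  1.69 -0.    1.27  1.1 ] t 2.5333
carrier_seat [0.5548 0.0383 0.103 ] 0.69 [307.4  91.2]
carrier_handle [0.4915 0.0243 0.1398] 0.56 [303.3 156.7]
punch1 [ 0.5619 -0.0012  0.0399] 0.74 [335.7  99.4]
punch1 [0.5558 0.0369 0.0391] 0.63 [305.1  94.9]
punch1 [0.546  0.075  0.0428] 0.52 [273.3  93.1]
bar [ 0.3094  0.2822 -0.0024] 0.59 [ 96.5 212.5]
```

View pics/w1.png

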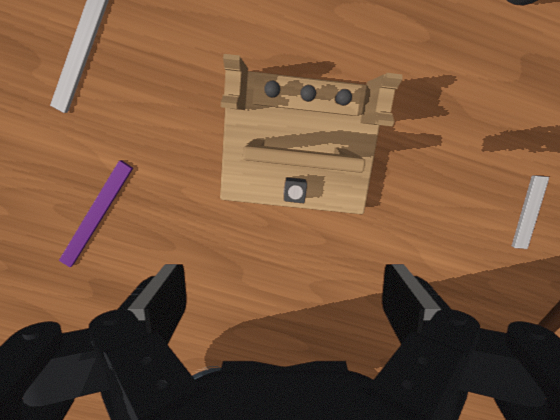

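The wrist view shows the carrier with its handle at (305,157), its punches at (272–344,93) and its posts at (235,80) and (382,95). The silver bar is upper left, the purple one is at (95,213) and the offcut is at (530,212). Next I fit the handle and posts from depth.

```bash
python3 - <<'E'
from h import *
def rect(P,m,lbl):
    n,l,s,c=cv2.connectedComponentsWithStats(m.astype(np.uint8))
    for k in range(1,n):
        if s[k,4]<25: continue
        Q=P[l==k]; (cx,cy),(w,h),a=cv2.minAreaRect(Q[:,:2].astype(np.float32)*1000)
        if w<h: a+=90;w,h=h,w
        print(lbl,s[k,4],np.round([cx,cy,w,h,(a+90)%180-90],1),'z',np.round(np.percentile(Q[:,2],[10,50,90])*1000,1))
def ana(name,d):
    P=cloud(name,d); x,y,z=P[...,0],P[...,1],P[...,2]
    near=(np.hypot(x-.51,y-.03)<.15)&(d>0)
    rect(P,near&(z>.142)&(z<.16),name+' handle')
    rect(P,near&(z>.105)&(z<.13)&(x>.52),name+' posts')
ana('top',np.load('top0.npy')); ana('wrist',np.load('w1.npz')['d'])
tool([.535,.33,.25],-11.93)
E
```

```text
top handle 246 [493.8  23.8 118.8  14.8 -78.8] z [148.4 151.1 154.3]
top posts 32 [593.2 -39.2  15.6  13.4 -78.9] z [106.9 114.2 119.2]
top posts 30 [560.7 121.   15.3  12.2 -77.4] z [110.4 115.3 118.8]
top posts 27 [555.6 -46.8  15.7  12.4 -77.4] z [109.4 115.8 119.3]
wrist handle 1805 [490.4  24.1 119.7  14.4 -79.1] z [148.7 150.4 151.4]
wrist posts 259 [558.2 120.7  16.   13.3 -80.2] z [108.  114.7 117.7]
wrist posts 264 [589.3 -40.   16.6  13.1 -78.6] z [107.9 114.2 117.6]
wrist posts 119 [523.2 113.8  16.    8.4 -81.7] z [107.9 112.2 116.7]
wrist posts 219 [552.1 -47.3  16.7  12.9 -78.6] z [108.1 114.6 117.4]
pos [0.4563 0.0328 0.3501] yawx 17.13 shift/200mm [ 0.8138 -1.3041  0.5002] turn deg 29.06 units 0.3229 q [-0.17  0.18  1.69 -0.    1.27  1.1 ] t 2.8333
```

```bash
python3 -m inch '[0.05,-0.08,0,0,0,0,0.1,-0.16,0,0,0,0,0.1,-0.16,0,0,0,0,0.1,-0.16,0,0,0,0,0.1,-0.16,0,0,0,0,0.1,-0.16,0,0,0,0,0.1,-0.16,0.1,0,0,0,0.1,-0.16,0.1,0,0,0]'
python3 -m inch '[0.06,-0.1,0.15,0,0,0.0,0,0,0.15,0,0,0.07,0,0,0,0,0,0.07,0,0,0,0,0,0.07,0,0,0,0,0,0.07,0,0,0,0,0,0.043,0,0,0,0,0,0,0,0,0,0,0,0]'
python3 - <<'E'
from h import *
im,d=save('wrist','w2.png'); f=fitbar('wrist',im,d,(.537,.330)); print(f)
for r in pinpoint('wrist','bar')[:3]: print(np.round(r['centre'],4),round(r['p'],2),pix('wrist',r['centre']))
tool([f['c'][0]/1000,f['c'][1]/1000,.1],f['yaw'])
E
```

```text
time_s: 3.5
position: [0.5297, 0.307, 0.312]
tcp_rot: [[0.955, 0.295, 0.004], [0.295, -0.955, 0.001], [0.004, 0.0, -1.0]]
ft_force: [1.1, -0.4, 0.4]
width: 0.0851
grasp_force: 0.0
time_s: 4.17
position: [0.5341, 0.3276, 0.251]
tcp_rot: [[0.979, -0.204, -0.0], [-0.204, -0.979, -0.0], [-0.0, 0.0, -1.0]]
ft_force: [0.1, -0.1, -1.0]
width: 0.0856
grasp_force: 0.0
{'c': array([533.8, 332.7]), 'L': 192.0, 'W': 20.0, 'yaw': -11.58, 'z': array([6.6, 7.7, 8.7])}
[ 0.3068  0.2814 -0.0013] 0.84 [353.9 338.8]
[ 0.5375  0.3376 -0.0026] 0.67 [275.6 178.3]
pos [0.534  0.3279 0.251 ] yawx -11.8 shift/200mm [-0.0058 -0.0235  0.7552] turn deg -0.22 units -0.0024 q [ 0.37  0.53  1.43 -0.    1.19  2.15] t 4.2667
```

View pics/w2.png

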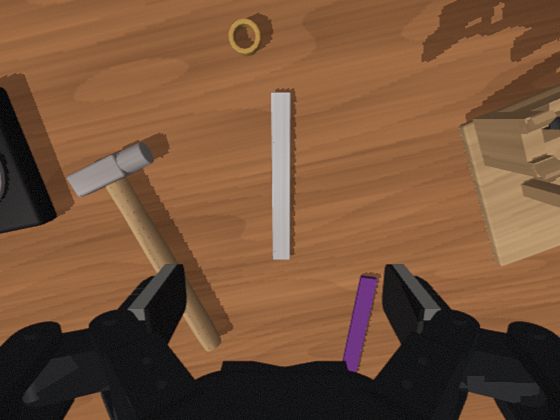

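The picture shows the long silver bar at (281,175), measured 192×20 mm with its top at 7.7 mm. The purple one at (362,320) and the hammer are clear of it. I descend and grip.

```bash
python3 -m inch '[0,-0.017,0.05,0,0,0,0,0,0.15,0,0,0,0,0,0.15,0,0,0,0,0,0.15,0,0,0,0,0,0.15,0,0,0,0,0,0.15,0,0,0,0,0,0.1,0,0,0,0,0,0.1,0,0,0]' 0.1 30
python3 -m inch '[0,0,0.07,0,0,0,0,0,0.04,0,0,0,0,0,0.025,0,0,0,0,0,0.015,0,0,0,0,0,0,0,0,0,0,0,0,0,0,0]'
```

```text
time_s: 4.93
position: [0.5336, 0.3314, 0.0485]
tcp_rot: [[0.979, -0.204, -0.002], [-0.204, -0.979, -0.001], [-0.002, 0.001, -1.0]]
ft_force: [1.1, 0.8, -0.6]
width: 0.0472
grasp_force: 0.0
time_s: 5.43
position: [0.5351, 0.332, 0.0219]
tcp_rot: [[0.979, -0.205, 0.002], [-0.205, -0.979, 0.001], [0.002, -0.001, -1.0]]
ft_force: [0.3, -0.2, -0.4]
width: 0.047
grasp_force: 0.0
```

```bash
python3 -m inch '[0,0,0,0,0,0,0,0,0,0,0,0,0,0,0,0,0,0,0,0,0,0,0,0,0,0,0,0,0,0,0,0,0,0,0,0,0,0,0,0,0,0]' -1 50
python3 -m inch '[0,0,-0.02,0,0,0,0,0,-0.06,0,0,0,0,0,-0.1,0,0,0,0,0,-0.12,0,0,0,0,0,-0.1,0,0,0,0,0,-0.05,0,0,0,0,0,0,0,0,0,0,0,0,0,0,0]'
python3 - <<'E'
from h import *
im,d=save('wrist','w3.png')
P=cloud('wrist',d); o=get_obs()['position']
print(fitbar('wrist',im,d,(.535,.332),zr=(.07,.125)), o)
E
```

```text
time_s: 6.02
position: [0.5351, 0.332, 0.0222]
tcp_rot: [[0.979, -0.205, 0.002], [-0.205, -0.979, 0.001], [0.002, -0.001, -1.0]]
ft_force: [-1.2, -0.9, 6.6]
width: 0.0178
grasp_force: 49.2
time_s: 6.68
position: [0.5344, 0.3317, 0.1114]
tcp_rot: [[0.979, -0.205, 0.001], [-0.205, -0.979, 0.0], [0.001, -0.0, -1.0]]
ft_force: [0.9, 0.7, -1.2]
width: 0.0175
grasp_force: 49.0
{'c': array([555. , 327.5]), 'L': 145.7, 'W': 20.0, 'yaw': -11.89, 'z': array([94.9, 95.8, 96.5])} [0.53377903 0.33138185 0.11041132]
```

View pics/w3.png

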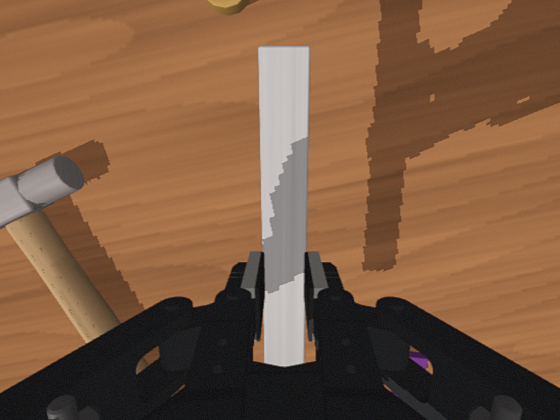

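Bar is gripped level at (285,200), with its centre at the TCP within about 1 mm and its underside 22.8 mm below the TCP.

```bash
python3 -m inch '[0,0,-0.05,0,0,0,0,0,-0.1,0,0,-0.03,0,0,-0.1,0,0,-0.065,0,0,-0.1,0,0,-0.07,0,0,-0.1,0,0,-0.07,0,0,-0.1,0,0,-0.07,0,0,-0.1,0,0,-0.07,0,0,-0.05,0,0,-0.07]'
python3 -m inch '[0,0,0,0,0,-0.07,0,0,0,0,0,-0.07,0,0,0,0,0,-0.07,0,0,0,0,0,-0.07,0,0,0,0,0,-0.07,0,0,0,0,0,-0.07,0,0,0,0,0,-0.07,0,0,0,0,0,-0.07]'
python3 -m inch '[0,0,0,0,0,-0.07,0,0,0,0,0,-0.07,0,0,0,0,0,-0.06,0,0,0,0,0,-0.046,0,0,0,0,0,0,0,0,0,0,0,0]'
python3 -c "
from h import *
tool([.5556,.0365,.25],100.8);print(get_obs()['width'])"
```

```text
time_s: 7.4
position: [0.535, 0.3319, 0.2529]
tcp_rot: [[0.879, 0.478, 0.002], [0.478, -0.879, 0.001], [0.002, 0.0, -1.0]]
ft_force: [0.3, 0.4, -0.4]
width: 0.0179
grasp_force: 49.0
time_s: 8.07
position: [0.5338, 0.3314, 0.25]
tcp_rot: [[0.192, 0.981, -0.003], [0.981, -0.192, -0.001], [-0.001, -0.002, -1.0]]
ft_force: [-0.8, -0.1, -0.8]
width: 0.0176
grasp_force: 49.0
time_s: 8.57
position: [0.534, 0.3315, 0.2502]
tcp_rot: [[-0.185, 0.983, -0.002], [0.983, 0.185, -0.001], [-0.0, -0.002, -1.0]]
ft_force: [-0.1, 0.4, -0.9]
width: 0.0181
grasp_force: 49.0
pos [0.534  0.3315 0.2502] yawx 100.64 shift/200mm [-1.4695 -0.1663  0.002 ] turn deg -0.16 units -0.0017 q [0.38 0.53 1.42 0.   1.19 0.19] t 8.5667
0.01813487827705306
```

```bash
python3 -m inch '[-0.05,0,0,0,0,0,-0.1,-0.016,0,0,0,0,-0.15,-0.02,0,0,0,0,-0.15,-0.02,0,0,0,0,-0.15,-0.02,0,0,0,0,-0.15,-0.02,0,0,0,0,-0.15,-0.02,0,0,0,0,-0.15,-0.02,0,0,0,0]'
python3 -m inch '[-0.15,-0.02,0,0,0,0,-0.14,-0.01,0,0,0,0,-0.09,0,0,0,0,0,-0.04,0,0,0,0,0,0,0,0,0,0,0,0,0,0,0,0,0]'
python3 - <<'E'
from h import *
tool([.5556,.0365,.18],100.8)
im,d=save('wrist','w4.png')
P=cloud('wrist',d); x,y,z=P[...,0],P[...,1],P[...,2]
for lo,hi,n in[(.142,.16,'handle'),(.106,.122,'posts'),(.225,.25,'bar')]:
    m=(d>0)&(z>lo)&(z<hi)&(np.hypot(x-.53,y-.03)<.15)
    k,l,s,c=cv2.connectedComponentsWithStats(m.astype(np.uint8))
    for i in range(1,k):
        if s[i,4]<120: continue
        Q=P[l==i]; r=cv2.minAreaRect(Q[:,:2].astype(np.float32)*1000); print(n,s[i,4],np.round(r[0],1),np.round(r[1],1),round(r[2],1),'z',np.round(np.percentile(Q[:,2],[10,50,90])*1e3,1))
for n in ['carrier_seat','carrier_handle']:
    for r in pinpoint('wrist',n)[:2]: print(n,np.round(r['centre'],4),round(r['p'],2))
E
```

```text
time_s: 9.23
position: [0.5466, 0.1182, 0.251]
tcp_rot: [[-0.185, 0.983, -0.0], [0.983, 0.185, -0.0], [-0.0, -0.0, -1.0]]
ft_force: [0.8, -0.6, -1.3]
width: 0.018
grasp_force: 49.0
time_s: 9.73
position: [0.5564, 0.0366, 0.2509]
tcp_rot: [[-0.185, 0.983, -0.001], [0.983, 0.185, 0.001], [0.001, -0.0, -1.0]]
ft_force: [0.3, 0.4, -0.9]
width: 0.018
grasp_force: 49.0
pos [0.5564 0.0366 0.2509] yawx 100.67 shift/200mm [-2.000e-04 -3.900e-03  3.545e-01] turn deg -0.13 units -0.0015 q [-0.13  0.44  1.6   0.    1.1  -0.32] t 9.7333
handle 3457 [490.2  26. ] [ 15.  119.6] 11.5 z [147.6 150.2 151.3]
posts 237 [517.4 115.1] [ 7.6 16.1] 9.7 z [114.7 116.3 118. ]
posts 184 [560.8 123.8] [ 5.7 15.6] 11.3 z [115.1 116.8 118.4]
bar 15280 [548.7  59.8] [ 44.5 145.7] 18.9 z [235.5 236.4 237.3]
carrier_handle [0.4956 0.0279 0.1418] 0.6
carrier_handle [ 0.7893 -0.0063 -0.0033] 0.49
```

View pics/w4.png

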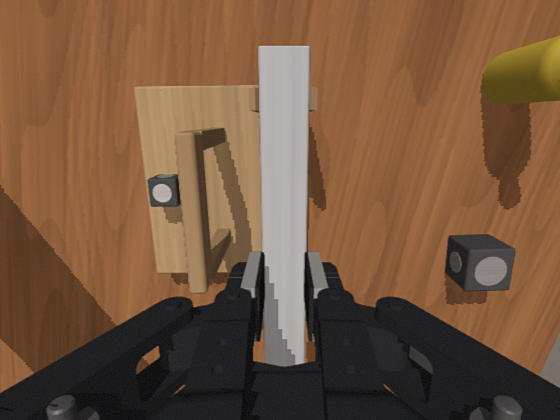

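The bar at (285,180) is over the post at (285,100), parallel to the handle at (197,210). Lateral error is under 1 mm, so I lower it, watching the force.

```bash
python3 -m inch '[0,-0.003,0.05,0,0,-0.003,0,0,0.1,0,0,0,0,0,0.12,0,0,0,0,0,0.1,0,0,0,0,0,0.08,0,0,0,0,0,0.05,0,0,0,0,0,0,0,0,0,0,0,0,0,0,0]'
python3 -m inch '[0,0,0.03,0,0,0,0,0,0.03,0,0,0,0,0,0.03,0,0,0,0,0,0.02,0,0,0,0,0,0.015,0,0,0,0,0,0.007,0,0,0,0,0,0,0,0,0]'
python3 -c "
from h import *
tool([.5556,.037,.1235],101)"
```

```text
time_s: 10.55
position: [0.5558, 0.0371, 0.1505]
tcp_rot: [[-0.192, 0.981, -0.001], [0.981, 0.192, 0.0], [0.0, -0.001, -1.0]]
ft_force: [0.5, 0.8, -0.7]
width: 0.0179
grasp_force: 49.0
time_s: 11.13
position: [0.5559, 0.0365, 0.1242]
tcp_rot: [[-0.191, 0.982, -0.001], [0.982, 0.191, 0.0], [0.0, -0.001, -1.0]]
ft_force: [-0.5, 0.1, -0.8]
width: 0.0179
grasp_force: 49.0
pos [0.5559 0.0365 0.1242] yawx 101.02 shift/200mm [ 0.0027 -0.0011  0.0037] turn deg 0.02 units 0.0002 q [-0.14  0.62  1.71  0.    0.81 -0.33] t 11.1333
```

```bash
python3 -m inch '[0,0,0.005,0,0,0,0,0,0,0,0,0,0,0,0,0,0,0]'
python3 -m inch '[0,0,0.004,0,0,0,0,0,0,0,0,0,0,0,0,0,0,0]'
```

```text
time_s: 11.38
position: [0.5562, 0.0365, 0.1237]
tcp_rot: [[-0.191, 0.982, 0.0], [0.982, 0.191, -0.0], [-0.0, 0.0, -1.0]]
ft_force: [0.8, 0.6, -0.9]
width: 0.0181
grasp_force: 49.0
time_s: 11.63
position: [0.5561, 0.0365, 0.1228]
tcp_rot: [[-0.191, 0.982, 0.0], [0.982, 0.191, -0.0], [-0.0, 0.0, -1.0]]
ft_force: [0.2, -0.3, -0.9]
width: 0.0179
grasp_force: 49.0
```

```bash
python3 -m inch '[0,0,0.004,0,0,0,0,0,0,0,0,0,0,0,0,0,0,0]'
python3 -m inch '[0,0,0.004,0,0,0,0,0,0,0,0,0,0,0,0,0,0,0]'
```

```text
time_s: 11.88
position: [0.5562, 0.0365, 0.1222]
tcp_rot: [[-0.191, 0.982, 0.0], [0.982, 0.191, -0.0], [-0.0, 0.0, -1.0]]
ft_force: [-0.1, 0.7, 1.3]
width: 0.0179
grasp_force: 49.2
time_s: 12.13
position: [0.5563, 0.0365, 0.1221]
tcp_rot: [[-0.191, 0.982, 0.001], [0.982, 0.191, -0.0], [-0.0, 0.001, -1.0]]
ft_force: [-1.9, 0.7, 6.9]
width: 0.0177
grasp_force: 49.8
```

Contact came at the expected floor height. I release and go up.

```bash
python3 -m inch '[0,0,-0.004,0,0,0,0,0,0,0,0,0,0,0,0,0,0,0,0,0,0,0,0,0,0,0,0,0,0,0,0,0,0,0,0,0]' -0.1
python3 -m inch '[0,0,-0.03,0,0,0,0,0,-0.06,0,0,0,0,0,-0.1,0,0,0,0,0,-0.1,0,0,0,0,0,-0.12,0,0,0,0,-0.05,-0.1,0,0,0,0,-0.1,-0.1,0,0,0,0,-0.1,-0.06,0,0,0]'
python3 -m inch '[0,-0.06,0,0,0,0,0,-0.02,0,0,0,0,0,0,0,0,0,0,0,0,0,0,0,0]'
python3 - <<'E'
from h import *
im,d=save('wrist','w5.png')
P=cloud('wrist',d); x,y,z=P[...,0],P[...,1],P[...,2]
for lo,hi,n in[(.142,.16,'handle'),(.099,.113,'bar')]:
    m=(d>0)&(z>lo)&(z<hi)&(np.hypot(x-.53,y-.03)<.15)
    k,l,s,c=cv2.connectedComponentsWithStats(m.astype(np.uint8))
    for i in range(1,k):
        if s[i,4]<120: continue
        Q=P[l==i]; r=cv2.minAreaRect(Q[:,:2].astype(np.float32)*1000); print(n,s[i,4],np.round(r[0],1),np.round(r[1],1),round(r[2],1),'z',np.round(np.percentile(Q[:,2],[10,50,90])*1e3,1))
im,d=save('top','top5.png',(210,170,330,290),5); print(fitbar('top',im,d,(.5556,.037),zr=(.09,.12)))
tool([.491,.0248,.2],101)
E
```

```text
time_s: 12.63
position: [0.556, 0.0365, 0.1218]
tcp_rot: [[-0.191, 0.982, -0.0], [0.982, 0.191, 0.0], [0.0, -0.0, -1.0]]
ft_force: [0.9, 0.6, -0.1]
width: 0.0385
grasp_force: 0.0
time_s: 13.3
position: [0.5078, 0.0268, 0.2584]
tcp_rot: [[-0.192, 0.981, 0.004], [0.981, 0.192, -0.001], [-0.001, 0.004, -1.0]]
ft_force: [-0.2, -0.7, -0.3]
width: 0.0383
grasp_force: 0.0
time_s: 13.63
position: [0.4918, 0.0238, 0.256]
tcp_rot: [[-0.191, 0.982, 0.001], [0.982, 0.191, 0.0], [-0.0, 0.001, -1.0]]
ft_force: [0.6, -0.0, 0.1]
width: 0.0389
grasp_force: 0.0
handle 2996 [490.1  25.8] [ 13.6 119. ] 11.4 z [148.9 150.2 151.1]
bar 5284 [553.9  43.2] [ 43.7 178.4] 13.6 z [106.1 107.4 108.6]
{'c': array([546.3, 129. ]), 'L': 2.5, 'W': 0.0, 'yaw': -2.41, 'z': array([108.1, 109. , 109.8])}
pos [0.4921 0.0239 0.2557] yawx 101.03 shift/200mm [ 0.0056 -0.0047  0.2785] turn deg 0.03 units 0.0003 q [-0.18  0.34  1.75  0.    1.05 -0.37] t 13.7333
```

View pics/w5.png

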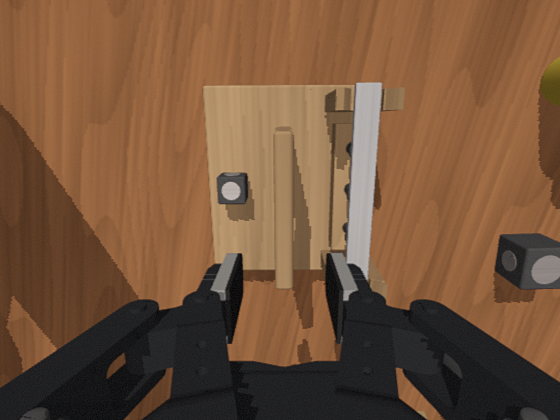

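The bar lies in both notches at (366,180), level with its top at 107.4 mm, and its ends overlap both posts. The handle at (284,210) sits midway between the fingers. I descend on the handle.

```bash
python3 -m inch '[0.006,-0.002,0.05,0,0,0,0,0,0.1,0,0,0,0,0,0.12,0,0,0,0,0,0.12,0,0,0,0,0,0.1,0,0,0,0,0,0.06,0,0,0,0,0,0.03,0,0,0,0,0,0.013,0,0,0]'
python3 -m inch '[0,0,0,0,0,0,0,0,0,0,0,0,0,0,0,0,0,0,0,0,0,0,0,0,0,0,0,0,0,0,0,0,0,0,0,0,0,0,0,0,0,0,0,0,0,0,0,0]' -1 100
python3 -c "
from h import *
tool([.491,.0248,.138],101)"
```

```text
time_s: 14.4
position: [0.4907, 0.0251, 0.1359]
tcp_rot: [[-0.191, 0.982, -0.002], [0.982, 0.191, 0.0], [0.001, -0.002, -1.0]]
ft_force: [0.3, 0.1, -0.7]
width: 0.0384
grasp_force: 0.0
time_s: 15.07
position: [0.4913, 0.025, 0.138]
tcp_rot: [[-0.191, 0.982, 0.002], [0.982, 0.191, -0.0], [-0.001, 0.002, -1.0]]
ft_force: [-0.3, 0.9, 3.6]
width: 0.0127
grasp_force: 98.6
pos [0.4913 0.025  0.138 ] yawx 101.03 shift/200mm [-0.0006 -0.0015  0.0001] turn deg 0.03 units 0.0003 q [-0.18  0.53  1.87  0.    0.74 -0.37] t 15.0667
```

```bash
python3 -m inch '[0,0,-0.01,0,0,0,0,0,-0.015,0,0,0,0,0,-0.02,0,0,0,0,0,-0.025,0,0,0,0,0,-0.025,0,0,0,0,0,-0.015,0,0,0,0,0,0,0,0,0,0,0,0,0,0,0]'
python3 - <<'E'
from h import *
o=get_obs(); print(o['moment'],o['ft_force'])
im,d=save('wrist','w6.png')
E
```

```text
time_s: 15.73
position: [0.4908, 0.025, 0.1597]
tcp_rot: [[-0.191, 0.982, 0.001], [0.982, 0.191, -0.0], [-0.0, 0.001, -1.0]]
ft_force: [0.0, 0.7, -8.2]
width: 0.0127
grasp_force: 97.5
[-0.02043144  0.149883   -0.0363635 ] [ 0.04348722  0.66976829 -8.17301667]
```

View pics/w6.png

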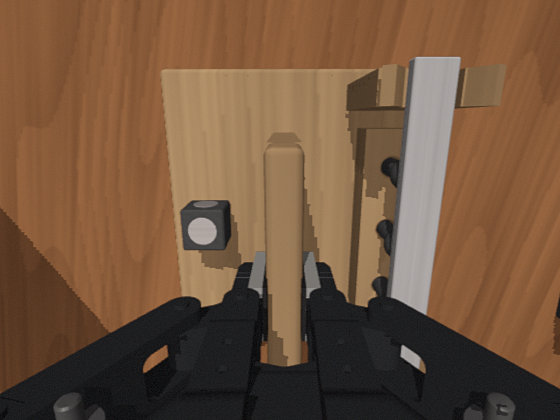

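All the weight (8.2 N) is on the gripper. The bar at (430,190) and the three punches at (388,165–290) are in place. I lift on smoothly.

```bash
python3 -m inch '[0,0,-0.01,0,0,0,0,0,-0.02,0,0,0,0,0,-0.03,0,0,0,0,0,-0.04,0,0,0,0,0,-0.05,0,0,0,0,0,-0.05,0,0,0,0,0,-0.05,0,0,0,0,0,-0.05,0,0,0]'
python3 -m inch '[0,0,-0.05,0,0,0,0,0,-0.05,0,0,0,0,0,-0.05,0,0,0,0,0,-0.05,0,0,0,0,0,-0.04,0,0,0,0,0,-0.03,0,0,0,0,0,-0.02,0,0,0,0,0,-0.01,0,0,0]'
python3 -m inch '[0,0,0,0,0,0,0,0,0,0,0,0,0,0,0,0,0,0,0,0,0,0,0,0,0,0,0,0,0,0,0,0,0,0,0,0,0,0,0,0,0,0,0,0,0,0,0,0]'
python3 - <<'E'
from h import *
im,d=save('wrist','w7.png'); P=cloud('wrist',d)
R=np.array(get_obs()['tcp_rot']); p=np.array(get_obs()['position'])
b=np.array([R[:,1]*-1,R[:,0]])  # carrier +-x, y
q=P-p; cy=q@R[:,0]; cx=q@R[:,1]; z=P[...,2]
m=(d>0)&(z>p[2]-.118)&(z<p[2]-.09)&(np.abs(cx)<.1)&(np.abs(cy)<.11)
A=np.c_[cx[m],cy[m],np.ones(m.sum())]; zz=z[m]
for _ in range(4):
    s=np.linalg.lstsq(A,zz,rcond=None)[0]; k=np.abs(A@s-zz)<.003; A,zz=A[k],zz[k]
print('base top tilt deg x,y',np.degrees(s[:2]),'z base top',s[2],len(zz))
save('scene','s7.png',(180,90,400,260),3)
E
```

```text
time_s: 16.45
position: [0.4906, 0.025, 0.2206]
tcp_rot: [[-0.191, 0.982, 0.001], [0.982, 0.191, -0.0], [-0.0, 0.001, -1.0]]
ft_force: [1.0, 0.4, -7.6]
width: 0.0124
grasp_force: 97.6
time_s: 17.12
position: [0.4907, 0.025, 0.28]
tcp_rot: [[-0.191, 0.982, 0.001], [0.982, 0.191, -0.0], [-0.0, 0.001, -1.0]]
ft_force: [-1.0, 0.2, -7.6]
width: 0.0123
grasp_force: 97.7
time_s: 17.78
position: [0.4907, 0.025, 0.2793]
tcp_rot: [[-0.191, 0.982, -0.0], [0.982, 0.191, 0.0], [0.0, -0.0, -1.0]]
ft_force: [-0.1, -0.8, -7.8]
width: 0.0126
grasp_force: 97.7
base top tilt deg x,y [-0.05778953  0.02648194] z base top 0.1749135587857948 31425
```

View pics/s7.png

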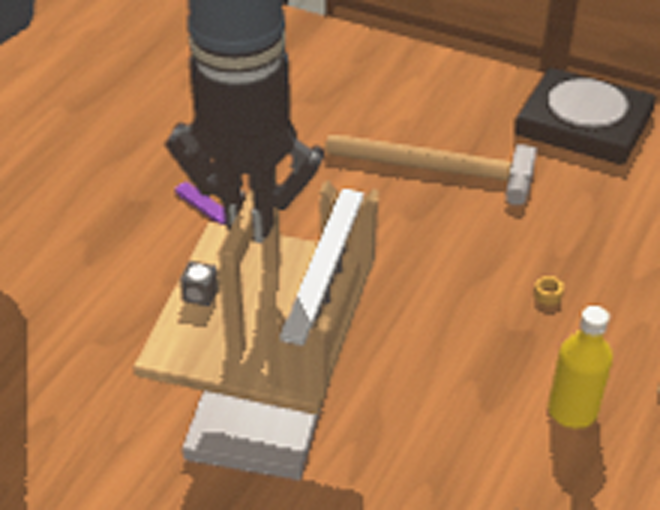

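View pics/w7.png

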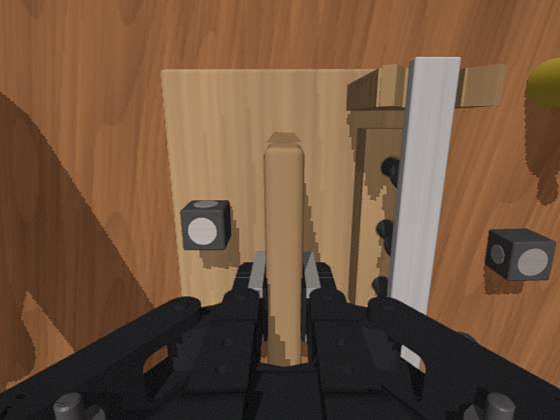

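The carrier hangs level, with tilt under 0.1° and its underside about 14 cm above the block. The bar is in both notches, (340,200)–(300,330) in the scene crop, the punches are in place, and the arm is steady. I hand it in.

```bash
python3 -c "
from plant import close_job
print(close_job())"
```

```text
the job is handed in; nothing more can be done
None
```

The job is handed in: the bar sits in both notches over the three punches, and the arm is holding the carrier by its handle, level and steady, about 14 cm above the block.

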